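Lock the pistachio sweet box

TASK

Lock the lid of the box of green pistachio sweets: swing each of its four red side clips down until it lies flat against the side of the box. Do not touch the other box, the one with the round brown tarts; its clips stay as they are.

Things in the scene. Friction and masses are not known exactly. Their poses are not given: they have to be found in the camera images.
- pista_box: Box to lock: clear walls, white base and rim, square GREEN pistachio sweets seen through its clear lid. Fixed on the counter; lid already on. Lid rim 130 mm (box x) by 180 mm (box y), flat rigid top 84 mm above the counter, walls 4 mm inside the rim. Origin: centre of its underside; z up. A red clip sticks out from the middle of each of its four sides; either box may be left or right.
- tart_box: The other box, of the same shape and size with the same four red clips sticking out, but filled with ROUND CREAM AND BROWN tarts. Not to be touched. Origin: centre of its underside; z up. Either box may be on the left or the right.
- clip_front (a joint): Red clip on the -x side of the green box: flap 50 wide, 3 thick, reaching 30 mm from its hinge, mid-hinge at (-65, 0, 80) mm in the box frame, axis along that side. Rad: 0 = straight out, level; negative = tip raised (to -0.8); 1.571 = hanging flat against the side (shut, hard stop). Starts -0.6 to 0.2. Stiff: 1 to 3 N moves it, it stays where left.
- clip_back (a joint): Red clip on the +x side of the green box: flap 50 wide, 3 thick, reaching 30 mm from its hinge, mid-hinge at (65, 0, 80) mm in the box frame, axis along that side. Rad: 0 = straight out, level; negative = tip raised (to -0.8); 1.571 = hanging flat against the side (shut, hard stop). Starts -0.6 to 0.2. Stiff: 1 to 3 N moves it, it stays where left.
- clip_left (a joint): Red clip on the +y side of the green box: flap 50 wide, 3 thick, reaching 30 mm from its hinge, mid-hinge at (0, 90, 80) mm in the box frame, axis along that side. Rad: 0 = straight out, level; negative = tip raised (to -0.8); 1.571 = hanging flat against the side (shut, hard stop). Starts -0.6 to 0.2. Stiff: 1 to 3 N moves it, it stays where left.
- clip_right (a joint): Red clip on the -y side of the green box: flap 50 wide, 3 thick, reaching 30 mm from its hinge, mid-hinge at (0, -90, 80) mm in the box frame, axis along that side. Rad: 0 = straight out, level; negative = tip raised (to -0.8); 1.571 = hanging flat against the side (shut, hard stop). Starts -0.6 to 0.2. Stiff: 1 to 3 N moves it, it stays where left.
Not all that is in view belongs to the job. Leave any turquoise look-alike of the pista_box alone.

How it is judged:
By the outcome, as a careful person would: the job done as asked, in the order asked, and still so for the second after the job is handed in, with the robot touching nothing.
It also fails if it takes over 45 s, if anything falls off the work surface, if the arm or the gripper's body presses on something with over 40 N, if the wrist force passes 120 N, or if a joint passes its speed limit or range.

ROBOT

A 6-joint arm with a two-finger parallel gripper is mounted at the origin on the work surface. World frame = base frame: x ahead of the robot, y to its left, z up, the work surface at z = 0. Lengths are in mm, angles in rad, forces in N, time in s.
With the tool pointing down it reaches from about 350 to 950 mm from the base axis. Payload 17.4 kg.
Tool frame: the origin (TCP) lies at the very end of the fingers, on their centre line; the grasp point (between the pads) lies 19 mm behind it; x points along the fingers, z is the direction in which the jaws open and shut, and the axes are right-handed (so a half turn about x gives the same grasp; the last joint's range is limited). The gripper opens to 93 mm and grips with 3 to 60 N. Pads are 15 mm wide; open, the fingers measure 128 mm over their backs; the gripper's body (75 mm by 188 mm) begins 65 mm behind the grasp point.
Start: joints at [1.224, 0.116, 1.442, -0, 1.584, -0.038], TCP at [205.151, 643.075, 218.646] pointing down, gripper open.
Joint ranges: [-2.83, 2.83], [-0.83, 2.19], [0.07, 2.5], [-1.14, 4.28], [0.01, 3], [-2.97, 2.97]. Speed limits (rad/s): [1.89, 1.89, 2.22, 3.14, 3.14, 3.14].

INTERFACE

Orientations are given as a unit quaternion [x, y, z, w].
In Python, from rig import sense, get_image, job_done gives the robot as it stands.
- The arm moves only by the shell command python3 -m creep 'ROWS' [FORCE]. ROWS is JSON, a list that holds one entry, the list of rows, each a list of 5 numbers: the shift along the tool's x, y, z in cm, then the turn about the tool's x in rad, then the gripper command: -1 is fully open, 1 is shut, values between are in proportion. A call has 1 to 20 rows; each row is the pose to reach, as a shift and turn from the pose commanded when the call began, along the tool's axes at that moment; what a row does not reach only later rows make up. A row lasts 1/12 s, in which the tool goes at most 41.7 mm and 7.16 degrees, less where a joint would pass 70% of its speed; a pose out of reach is approached as far as the arm can. A call with a gripper value outside its range is refused whole. The fingers move at their own pace and stop on an object; FORCE is the grip in N (left out, the last holds). Time passes only in rows, so rows that repeat a pose let the fingers close. It gives the time, the measured TCP pose, the force and the opening at its end, in the units of the state.
- sense(): the state, without advancing time (a new reading comes with each control period).
- get_image(name): name is "scene" or "side" or "wrist"; returns a dict with "image" (420x560x3 uint8, red, green, blue), "fx", "fy", "cx", "cy" (pixels), "R" (3x3) and "t" (3): a world point X has camera coordinates R X + t. Camera axes: x right, y down, z forward; pixel columns grow to the right and rows downward; lengths in mm; the calibration is good to about 2 mm. A picture is of the moment at which its call begins. There is no depth.
- job_done(): hands the job in, once; it reports no verdict.
The state is a dict: "t": time; "joint_positions": joint angles; "dq": joint speeds; "joint_efforts": joint torques, N m; "tool_pos": TCP position; "tcp_rot": TCP orientation; "wrist_force": force on the tool from outside, world axes, zero at the start; "ft_torque": the same for the moment, N m; "gripper_width": opening from 0.0 (shut) to 1.0 (fully open).
Only numpy, scipy, OpenCV 4.12 (cv2) and the standard library are available. Lean on these libraries where they do the work, as an engineer would, in place of code of your own. Each camera call takes 0.05 s, during which the arm holds its last target. There are 200 camera calls.

## Working session

There is one attempt and no reset: what is moved stays moved. The work goes in short steps, Python scripts to look and compute and a shell command to move; the robot and the scene stay as the last step left them, time stands still between calls to the robot, and variables do not carry over. Pictures are saved under pics/ and viewed, about 8 in all and at most 12, crops included, and the job is handed in when it is done.

```bash
mkdir -p pics
python3 - <<'E'
from rig import *
import cv2,numpy as np,pickle
d={}
for n in("scene","side","wrist"):
    g=get_image(n);d[n]=g;cv2.imwrite(f"pics/{n}0.png",g["image"][:,:,::-1])
    print(n,g["fx"],g["cx"],g["cy"],(-np.array(g["R"]).T@np.array(g["t"])).round())
pickle.dump(d,open("cams.pkl","wb"))
print(sense())
E
```

```text
scene 530.3209204917209 269.6156334383599 219.4597652921518 [1400. -838. 1100.]
side 423.2052652739488 288.90502569635044 204.7260661650636 [ 241. -937.  880.]
wrist 328.4167675233376 270.17223165297105 207.72600118011758 [135. 665. 383.]
{'t': 0.15, 'joint_positions': array([ 1.22419583e+00,  1.16371161e-01,  1.44212920e+00,  1.85451384e-05,
        1.58398786e+00, -3.77718772e-02]), 'dq': array([-1.33095179e-04, -2.68996452e-03, -3.42413615e-03,  3.33851864e-04,
       -1.08433402e-03, -1.75818488e-05]), 'joint_efforts': array([ 1.05748590e-03, -7.21762848e+01, -6.22956991e+01,  7.78699061e-02,
        2.25320191e-02, -2.22952980e-05]), 'tool_pos': array([205.09230779, 642.92058319, 218.06709885]), 'tcp_rot': array([-0.41732178,  0.57121768,  0.41697865,  0.57068529]), 'wrist_force': array([ 0.10291239, -0.16360916,  0.08516283]), 'ft_torque': array([ 0.01830841, -0.00059351,  0.01970427]), 'gripper_width': 0.9972817365401044}
```

View pics/scene0.png

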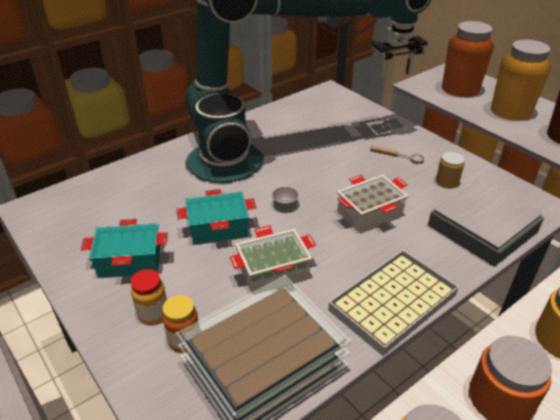

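View pics/side0.png

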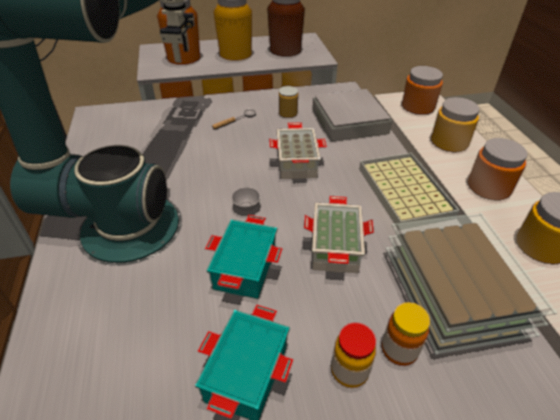

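The pista box (green sweets) is at about (273,252) in the scene view and (338,232) in the side view. The tart box is at (371,200) and (297,150). Two turquoise boxes stand nearer the robot. Next I'll look at enlarged crops.

Run:
```python
import cv2,pickle
import numpy as np
d=pickle.load(open("cams.pkl","rb"))
def crop(n,u,v,w=96,h=96,s=6):
    c=cv2.resize(d[n]["image"][v:v+h,u:u+w,::-1],None,fx=s,fy=s,interpolation=cv2.INTER_CUBIC)
    for k in range(0,w,10):
        cv2.putText(c,str(u+k),(k*s,8),0,.3,(255,0,255),1);cv2.line(c,(k*s,10),(k*s,16),(255,0,255),1)
    for k in range(0,h,10):
        cv2.putText(c,str(v+k),(0,k*s+4),0,.3,(255,0,255),1)
    return c
a=crop("scene",225,218,100,76,8);b=crop("side",298,190,80,75,8)
cv2.imwrite("pics/c1.png",a);cv2.imwrite("pics/c2.png",b)
```

```text
(no output)
```

View pics/c1.png

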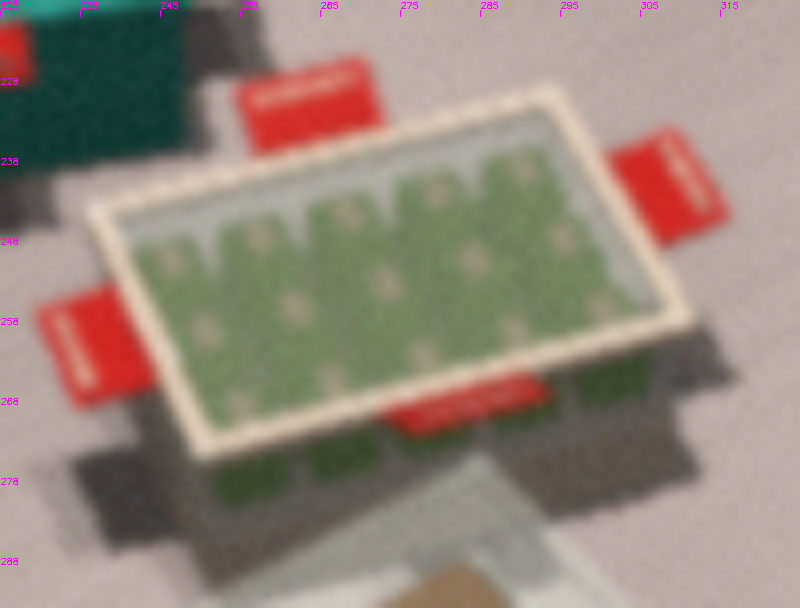

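View pics/c2.png

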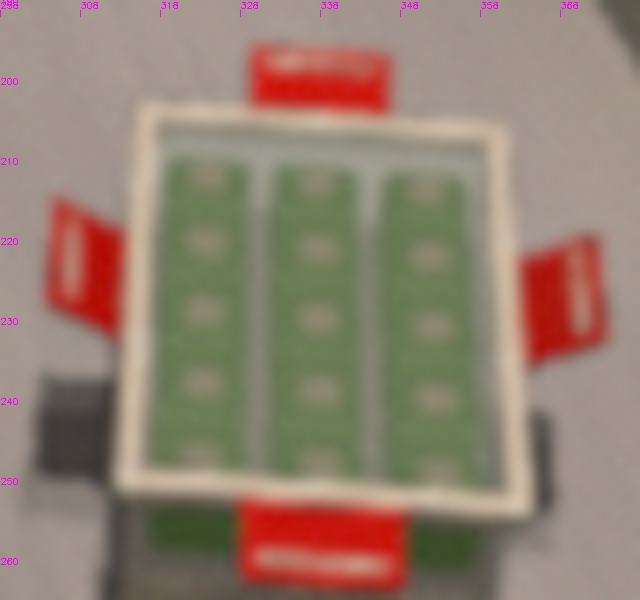

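Crops show the rim corners clearly in both views. The +x clip (right in the side view) and the others stick out. Now I'll fit the pose.

```bash
cat > h.py <<'E'
import pickle,numpy as np
from scipy.optimize import least_squares
from scipy.spatial.transform import Rotation as Ro
d=pickle.load(open("cams.pkl","rb"))
def proj(n,X):
    g=d[n];p=np.asarray(X)@np.array(g["R"]).T+np.array(g["t"]);return np.c_[g["fx"]*p[:,0]/p[:,2]+g["cx"],g["fy"]*p[:,1]/p[:,2]+g["cy"]]
def tri(a,b):
    return least_squares(lambda X:np.r_[(proj("scene",[X])-a).ravel(),(proj("side",[X])-b).ravel()],[500,0,50]).x
E
python3 - <<'E'
from h import *
S=lambda P:np.array(P)/8+[225,218]
D=lambda P:np.array(P)/8+[298,190]
# order: (-x+y),(+x+y),(+x-y),(-x-y)
rs=S([(555,85),(695,322),(203,458),(90,205)]);rd=D([(135,102),(508,123),(535,517),(113,490)])
C=np.array([(-65,90,84),(65,90,84),(65,-90,84),(-65,-90,84)],float)
def W(p,X): return Ro.from_euler("z",p[2]).apply(X)+[p[0],p[1],0]
f=lambda p:np.r_[(proj("scene",W(p,C))-rs).ravel(),(proj("side",W(p,C))-rd).ravel()]
r=least_squares(f,[500,0,0]);print("pose",r.x.round(3),"res",r.fun.reshape(-1,2).round(1).tolist())
for a,b in zip(rs,rd):print(tri(a,b).round(1))
T={"-x":((237,88),(368,57),(47,305),(55,198)),"+y":((678,125),(730,215),(252,47),(392,55)),"-y":((38,310),(80,407),(242,580),(403,590)),"+x":((548,400),(420,435),(600,235),(607,342))}
for k,(a,b,c,e) in T.items():
    X=[tri(S(a),D(c)),tri(S(b),D(e))]
    X=Ro.from_euler("z",-r.x[2]).apply(np.array(X)-[r.x[0],r.x[1],0]);print(k,X.round(0).tolist())
print("tray",tri((285,281),(392,222)).round())
from rig import sense
s=sense();print(Ro.from_quat(s["tcp_rot"]).as_matrix().round(3))
E
```

```text
pose [ 5.58050e+02 -2.01866e+02 -3.02000e-01] res [[0.3, -0.7], [0.7, -0.7], [-0.8, -0.6], [-1.2, -0.6], [0.4, -0.1], [0.2, 0.3], [0.4, -0.1], [0.8, -0.4]]
[522.2 -96.5  82.2]
[ 646.4 -136.5   84. ]
[ 593.6 -304.9   80.8]
[ 468.5 -264.4   78.3]
-x [[-91.0, -23.0, 94.0], [-91.0, 27.0, 93.0]]
+y [[-25.0, 120.0, 86.0], [25.0, 119.0, 87.0]]
-y [[-26.0, -118.0, 76.0], [23.0, -118.0, 76.0]]
+x [[91.0, 24.0, 94.0], [90.0, -21.0, 92.0]]
tray [ 684. -255.  115.]
[[-0.    -0.953  0.304]
 [-0.001  0.304  0.953]
 [-1.     0.    -0.001]]
```

```bash
cat >> h.py <<'E'
P=(558.05,-201.87,-0.302)
def st():
    from rig import sense
    s=sense();b=Ro.from_euler("z",-P[2]).apply(s["tool_pos"]-[P[0],P[1],0]);M=Ro.from_quat(s["tcp_rot"]).as_matrix()
    F=Ro.from_euler("z",-P[2]).apply(s["wrist_force"])
    print("t",round(s["t"],2),"box xyz",b.round(1),"F(box)",F.round(1),"toolz angle err",round(np.arctan2(M[1,2],M[0,2])-np.pi/2-P[2],4),"w",round(s["gripper_width"],2))
    return M,s
def to(x,y,z):
    M,s=st();T=Ro.from_euler("z",P[2]).apply([x,y,z])+[P[0],P[1],0];print("tool cm to",(x,y,z),(M.T@(T-s["tool_pos"])/10).round(2))
E
python3 -c "
from h import *
print('yel',tri((180,305),(408,318)).round(),'red',tri((147,281),(355,335)).round())
for p in ((180,305),(408,318)),((147,281),(355,335)):
    print(Ro.from_euler('z',.302).apply(tri(*p)-[P[0],P[1],0]).round())
"
python3 -m creep '[[[0,-58.5,-58.1,0,1],[0,-58.5,-58.1,0,1],[0,-58.5,-58.1,0,1],[0,-58.5,-58.1,0,1],[0,-58.5,-58.1,0,1],[0,-58.5,-58.1,0,1],[0,-58.5,-58.1,0,1],[0,-58.5,-58.1,0,1],[0,-58.5,-58.1,0,1],[0,-58.5,-58.1,0,1],[0,-58.5,-58.1,0,1],[0,-58.5,-58.1,0,1],[0,-58.5,-58.1,0,1],[0,-58.5,-58.1,0,1],[0,-58.5,-58.1,0,1],[0,-58.5,-58.1,0,1],[0,-58.5,-58.1,0,1],[0,-58.5,-58.1,0,1],[0,-58.5,-58.1,0,1],[0,-58.5,-58.1,0,1]]]' 20
python3 -c "
from h import *
to(0,122,120)"
```

```text
yel [ 603. -518.  122.] red [ 481. -537.  124.]
[ 136. -288.  122.]
[  27. -343.  124.]
t: 1.82
tool_pos: [586.6, -91.1, 218.3]
tcp_rot: [-0.417, 0.571, 0.417, 0.571]
wrist_force: [-0.4, -0.0, -0.1]
gripper_width: 0.004
t 1.82 box xyz [ -5.7 114.2 218.3] F(box) [-0.3 -0.1 -0.1] toolz angle err -0.0079 w 0.0
tool cm to (0, 122, 120) [ 9.83 -0.56  0.78]
```

```bash
python3 -m creep '[[[3,-0.6,0.8,0,1],[6.5,-0.6,0.8,0,1],[9,-0.6,0.8,0,1],[10,-0.6,0.8,0,1],[11,-0.6,0.8,0,1],[12,-0.6,0.8,0,1],[13,-0.6,0.8,0,1],[14,-0.6,0.8,0,1],[15,-0.6,0.8,0,1],[16,-0.6,0.8,0,1],[17,-0.6,0.8,0,1],[17.2,-0.6,0.8,0,1],[17.2,-0.6,0.8,0,1]]]'
python3 -c "
from h import *
to(0,109,46)"
```

```text
t: 2.9
tool_pos: [593.6, -82.4, 45.6]
tcp_rot: [-0.417, 0.571, 0.418, 0.571]
wrist_force: [0.3, -0.6, -0.0]
gripper_width: 0.005
t 2.9 box xyz [ -1.6 124.7  45.6] F(box) [ 0.4 -0.5 -0. ] toolz angle err -0.0068 w 0.0
tool cm to (0, 109, 46) [-0.03 -0.17 -1.57]
```

```bash
python3 -m creep '[[[0,-0.1,-0.5,0,1],[0,-0.1,-1.0,0,1],[0,-0.1,-1.2,0,1],[0,-0.1,-1.2,0,1]]]'
python3 -c "
from h import *
st()
from rig import get_image
import cv2
L=[]
for n,u,v in (('side',285,150),('scene',225,195)):
    g=get_image(n);L.append(cv2.resize(g['image'][v:v+110,u:u+100,::-1],None,fx=4,fy=4,interpolation=2))
cv2.imwrite('pics/d1.png',np.hstack(L))"
```

```text
t: 3.23
tool_pos: [591.4, -94.9, 47.1]
tcp_rot: [-0.417, 0.571, 0.417, 0.571]
wrist_force: [-1.1, 0.1, -0.2]
gripper_width: 0.004
t 3.23 box xyz [  0.  112.   47.1] F(box) [-1.1 -0.2 -0.2] toolz angle err -0.0074 w 0.0
```

View pics/d1.png

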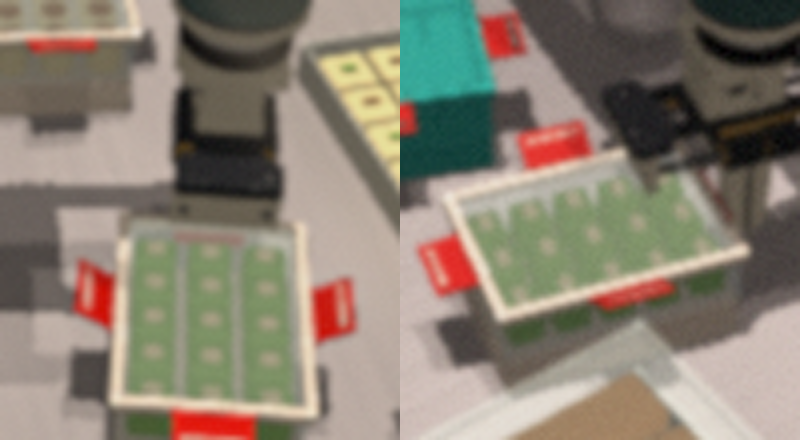

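The +y clip has swung down: it shows dark red through the wall behind the rim, in front of the finger. I'll press it inwards until there is contact force.

```bash
python3 -m creep '[[[0,0,-0.15,0,1],[0,0,-0.3,0,1],[0,0,-0.3,0,1]]]'; python3 -m creep '[[[0,0,-0.1,0,1],[0,0,-0.2,0,1],[0,0,-0.2,0,1]]]'; python3 -c "
from h import *
st()"
```

```text
t: 3.58
tool_pos: [590.4, -97.1, 46.7]
tcp_rot: [-0.417, 0.571, 0.417, 0.571]
wrist_force: [0.2, 0.3, 0.4]
gripper_width: 0.006
t: 3.83
tool_pos: [589.8, -98.9, 46.6]
tcp_rot: [-0.417, 0.571, 0.417, 0.571]
wrist_force: [1.1, 2.8, -1.3]
gripper_width: 0.006
t 3.83 box xyz [ -0.3 107.8  46.6] F(box) [ 0.2  3.  -1.3] toolz angle err -0.0068 w 0.01
```

```bash
python3 -m creep '[[[0,0,-0.1,0,1],[0,0,-0.2,0,1],[0,0,-0.2,0,1]]]'; python3 -m creep '[[[0,0,-0.1,0,1],[0,0,-0.2,0,1],[0,0,-0.2,0,1]]]';python3 -c "
from h import *
st()"
```

```text
t: 4.08
tool_pos: [589.7, -99.2, 46.6]
tcp_rot: [-0.417, 0.57, 0.418, 0.572]
wrist_force: [6.4, 15.5, -3.0]
gripper_width: 0.003
t: 4.33
tool_pos: [589.6, -99.4, 46.6]
tcp_rot: [-0.416, 0.569, 0.419, 0.573]
wrist_force: [11.4, 30.5, -2.9]
gripper_width: 0.005
t 4.33 box xyz [ -0.3 107.3  46.6] F(box) [ 1.8 32.5 -2.9] toolz angle err -0.0058 w 0.0
```

Hard stop reached at 32 N. Now I'll back off, rise and go to the -x clip.

```bash
python3 -m creep '[[[0,0,1,0,1],[0,0,2,0,1],[-4,0,2,0,1],[-8,0,2,0,1],[-8,0,2,0,1],[-8,4.4,-4.2,0,1],[-8,8.8,-10.4,0,1],[-8,8.8,-10.4,0,1],[-8,8.8,-10.4,0,1],[-8,8.8,-10.4,0,1],[-8,8.8,-10.4,0,1]]]';python3 -c "
from h import *
to(-88,0,46)"
```

```text
t: 5.25
tool_pos: [472.7, -175.9, 127.1]
tcp_rot: [-0.417, 0.571, 0.416, 0.572]
wrist_force: [0.2, -0.0, 0.0]
gripper_width: 0.005
t 5.25 box xyz [-89.2  -0.6 127.1] F(box) [0.2 0.  0. ] toolz angle err -0.009 w 0.0
tool cm to (-88, 0, 46) [ 8.11 -0.11  0.06]
```

```bash
python3 -m creep '[[[2,-0.1,0,0,1],[3,-0.1,0,0,1],[4,-0.1,0,0,1],[5,-0.1,0,0,1],[6,-0.1,0,0,1],[7,-0.1,0,0,1],[8,-0.1,0,0,1],[8.1,-0.1,0,0,1],[8.1,-0.1,0,0,1],[8.1,-0.5,0,0,1],[8.1,-0.9,0,0,1],[8.1,-1.1,0,0,1],[8.1,-1.1,0,0,1]]]';python3 -c "
from h import *
st()"; python3 -m creep '[[[0,-0.1,0,0,1],[0,-0.2,0,0,1],[0,-0.2,0,0,1]]]'; python3 -c "
from h import *
st()"
```

```text
t: 6.33
tool_pos: [483.3, -178.4, 46.1]
tcp_rot: [-0.417, 0.571, 0.418, 0.57]
wrist_force: [-10.8, 3.0, 5.7]
gripper_width: 0.004
t 6.33 box xyz [-78.3   0.2  46.1] F(box) [-11.2  -0.3   5.7] toolz angle err -0.0067 w 0.0
t: 6.58
tool_pos: [483.5, -178.4, 46.0]
tcp_rot: [-0.415, 0.572, 0.419, 0.57]
wrist_force: [-31.1, 9.5, 19.5]
gripper_width: 0.006
t 6.58 box xyz [-78.2   0.2  46. ] F(box) [-32.6  -0.2  19.5] toolz angle err -0.0067 w 0.01
```

Stopped at -78 with an upward force component, so I'll back off and look.

```bash
python3 -m creep '[[[0,1,0,0,1],[0,2,0,0,1],[-4,2,0,0,1],[-8,2,0,0,1],[-9,4,0,0,1],[-10,8,0,0,1],[-10,10,0,0,1],[-10,10,0,0,1]]]' ;python3 -c "
from h import *
st()
from rig import get_image
import cv2
L=[]
for n,u,v in (('side',285,170),('scene',225,195)):
    g=get_image(n);L.append(cv2.resize(g['image'][v:v+110,u:u+100,::-1],None,fx=4,fy=4,interpolation=2))
cv2.imwrite('pics/d2.png',np.hstack(L))"
```

```text
t: 7.25
tool_pos: [388.4, -148.0, 146.9]
tcp_rot: [-0.418, 0.57, 0.416, 0.572]
wrist_force: [-0.7, -0.4, 0.7]
gripper_width: 0.005
t 7.25 box xyz [-178.     1.   146.9] F(box) [-0.6 -0.6  0.7] toolz angle err -0.0069 w 0.0
```

View pics/d2.png

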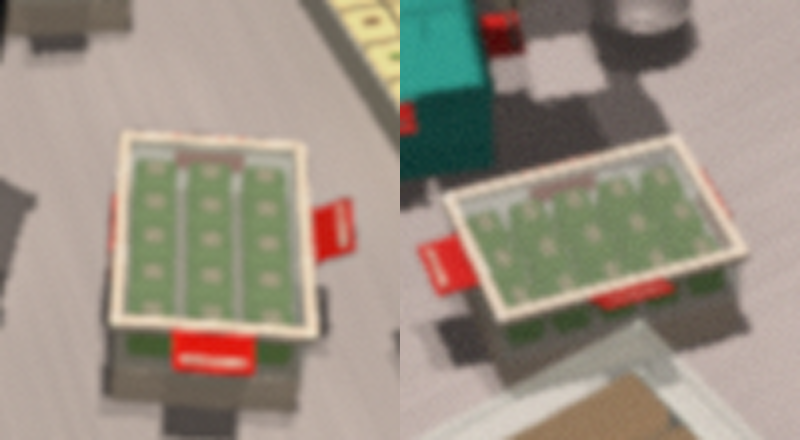

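The +y and -x clips now show only a thin red edge beyond the rim (side crop at (112,220), scene crop at (712,195)), and the +y and +x sides look as expected. Next is the -y clip.

```bash
python3 -m creep '[[[0,-4,-3,0,1],[0,-8,-6,0,1],[0,-12,-9,0,1],[0,-17.7,-12.2,0,1],[0,-17.7,-12.2,0,1],[0,-17.7,-12.2,0,1],[0,-17.7,-12.2,0,1],[0,-17.7,-12.2,0,1]]]' ;python3 -c "
from h import *
to(0,-120,46)"
```

```text
t: 8.02
tool_pos: [522.0, -318.6, 144.5]
tcp_rot: [-0.416, 0.571, 0.418, 0.571]
wrist_force: [-0.5, 0.9, -0.7]
gripper_width: 0.007
t 8.02 box xyz [   0.3 -122.2  144.5] F(box) [-0.7  0.7 -0.7] toolz angle err -0.0071 w 0.01
tool cm to (0, -120, 46) [9.85 0.01 0.22]
```

```bash
python3 -m creep '[[[3,0,0.1,0,1],[5,0,0.1,0,1],[6,0,0.1,0,1],[7,0,0.1,0,1],[8,0,0.1,0,1],[9,0,0.1,0,1],[9.9,0,0.1,0,1],[9.9,0,0.1,0,1],[9.9,0,0.1,0,1],[9.9,0,0.6,0,1],[9.9,0,1.1,0,1],[9.9,0,1.4,0,1],[9.9,0,1.4,0,1]]]';python3 -c "
from h import *
st()"; python3 -m creep '[[[0,0,0.1,0,1],[0,0,0.2,0,1],[0,0,0.2,0,1]]]'; python3 -c "
from h import *
st()"
```

```text
t: 9.1
tool_pos: [526.5, -304.7, 47.0]
tcp_rot: [-0.418, 0.571, 0.417, 0.571]
wrist_force: [-0.2, 0.2, -0.7]
gripper_width: 0.002
t 9.1 box xyz [   0.5 -107.6   47. ] F(box) [-0.3  0.1 -0.7] toolz angle err -0.0062 w 0.0
t: 9.35
tool_pos: [526.6, -304.3, 47.0]
tcp_rot: [-0.418, 0.571, 0.417, 0.571]
wrist_force: [-2.1, -8.2, 0.2]
gripper_width: 0.005
t 9.35 box xyz [   0.4 -107.1   47. ] F(box) [ 0.4 -8.5  0.2] toolz angle err -0.0069 w 0.0
```

```bash
python3 -m creep '[[[0,0,0.1,0,1],[0,0,0.2,0,1],[0,0,0.2,0,1]]]'; python3 -c "
from h import *
st()"; python3 -m creep '[[[0,0,-1,0,1],[0,0,-2,0,1],[-4,0,-2,0,1],[-8,0,-2,0,1],[-8,0,-2,0,1],[-8,-4,4,0,1],[-8,-8.9,10.5,0,1],[-8,-8.9,10.5,0,1],[-8,-8.9,10.5,0,1],[-8,-8.9,10.5,0,1],[-8,-8.9,10.5,0,1]]]';python3 -c "
from h import *
to(88,0,46)"
```

```text
t: 9.6
tool_pos: [526.7, -304.1, 47.0]
tcp_rot: [-0.418, 0.572, 0.416, 0.57]
wrist_force: [-6.1, -22.5, -2.0]
gripper_width: 0.0
t 9.6 box xyz [   0.4 -106.9   47. ] F(box) [  0.8 -23.3  -2. ] toolz angle err -0.0075 w 0.0
t: 10.52
tool_pos: [644.7, -227.7, 126.1]
tcp_rot: [-0.417, 0.571, 0.418, 0.57]
wrist_force: [-0.7, -0.8, -0.3]
gripper_width: 0.006
t 10.52 box xyz [ 90.5   1.1 126.1] F(box) [-0.4 -1.  -0.3] toolz angle err -0.0048 w 0.01
tool cm to (88, 0, 46) [ 8.01  0.24 -0.12]
```

```bash
python3 -m creep '[[[2,0.2,-0.1,0,1],[3,0.2,-0.1,0,1],[4,0.2,-0.1,0,1],[5,0.2,-0.1,0,1],[6,0.2,-0.1,0,1],[7,0.2,-0.1,0,1],[8,0.2,-0.1,0,1],[8,0.2,-0.1,0,1],[8,0.2,-0.1,0,1],[8,0.5,-0.1,0,1],[8,0.8,-0.1,0,1],[8,1.1,-0.1,0,1],[8,1.1,-0.1,0,1]]]';python3 -c "
from h import *
st()"; python3 -m creep '[[[0,0.1,0,0,1],[0,0.2,0,0,1],[0,0.2,0,0,1]]]'; python3 -c "
from h import *
st()"
```

```text
t: 11.6
tool_pos: [632.8, -226.0, 47.1]
tcp_rot: [-0.417, 0.571, 0.417, 0.571]
wrist_force: [-0.2, 0.4, 0.6]
gripper_width: 0.004
t 11.6 box xyz [78.6 -0.8 47.1] F(box) [-0.3  0.4  0.6] toolz angle err -0.0068 w 0.0
t: 11.85
tool_pos: [631.2, -225.5, 46.8]
tcp_rot: [-0.417, 0.571, 0.417, 0.571]
wrist_force: [0.0, 0.1, 0.1]
gripper_width: 0.009
t 11.85 box xyz [76.9 -0.8 46.8] F(box) [0.  0.1 0.1] toolz angle err -0.0068 w 0.01
```

```bash
python3 -m creep '[[[0,0.1,0,0,1],[0,0.2,0,0,1],[0,0.2,0,0,1]]]'; python3 -m creep '[[[0,0.1,0,0,1],[0,0.2,0,0,1],[0,0.2,0,0,1]]]';  python3 -c "
from h import *
st()"
```

```text
t: 12.1
tool_pos: [629.3, -224.9, 46.6]
tcp_rot: [-0.417, 0.571, 0.417, 0.571]
wrist_force: [0.5, -0.4, -0.9]
gripper_width: 0.005
t: 12.35
tool_pos: [627.5, -224.3, 46.6]
tcp_rot: [-0.417, 0.571, 0.417, 0.571]
wrist_force: [2.6, -1.4, -0.8]
gripper_width: 0.006
t 12.35 box xyz [73.  -0.8 46.6] F(box) [ 2.9 -0.6 -0.8] toolz angle err -0.0068 w 0.01
```

```bash
python3 -m creep '[[[0,0.1,0,0,1],[0,0.2,0,0,1],[0,0.2,0,0,1]]]'; python3 -m creep '[[[0,0.1,0,0,1],[0,0.15,0,0,1],[0,0.15,0,0,1]]]';  python3 -c "
from h import *
st()";  python3 -m creep '[[[0,-1,0,0,1],[0,-2,0,0,1],[-4,-2,0,0,1],[-8,-2,0,0,1],[-10,1.4,0,0,1],[-10,5,0,0,1],[-10,9,0,0,1],[-10,13,0,0,1],[-10,17,0,0,1],[-10,21,0,0,1],[-10,25,0,0,1],[-10,25,0,0,1],[-10,25,0,0,1]]]'; python3 -c "
from h import *
st()
from rig import get_image
import cv2
L=[]
for n,u,v in (('side',295,190),('scene',230,218)):
    g=get_image(n);L.append(cv2.resize(g['image'][v:v+75,u:u+(78 if n=='side' else 92),::-1],None,fx=4.7,fy=8,interpolation=2) if 0 else cv2.resize(g['image'][v:v+90,u:u+90,::-1],None,fx=4.4,fy=4.4,interpolation=2))
cv2.imwrite('pics/d3.png',np.hstack(L))
g=get_image('wrist');cv2.imwrite('pics/w3.png',g['image'][:,:,::-1])"
```

```text
t: 12.6
tool_pos: [627.4, -224.3, 46.8]
tcp_rot: [-0.419, 0.57, 0.416, 0.572]
wrist_force: [21.3, -7.0, -11.4]
gripper_width: 0.006
t: 12.85
tool_pos: [627.3, -224.3, 46.9]
tcp_rot: [-0.42, 0.569, 0.415, 0.573]
wrist_force: [34.8, -11.2, -18.7]
gripper_width: 0.004
t 12.85 box xyz [72.8 -0.8 46.9] F(box) [ 36.6  -0.4 -18.7] toolz angle err -0.0068 w 0.0
t: 13.93
tool_pos: [385.4, -147.1, 148.0]
tcp_rot: [-0.418, 0.57, 0.416, 0.572]
wrist_force: [1.3, -0.8, 0.2]
gripper_width: 0.004
t 13.93 box xyz [-181.1    0.9  148. ] F(box) [ 1.5 -0.4  0.2] toolz angle err -0.0071 w 0.0
```

View pics/d3.png

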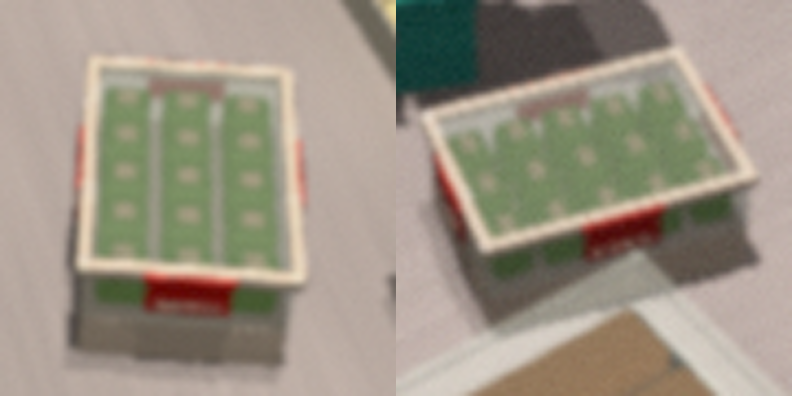

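View pics/w3.png

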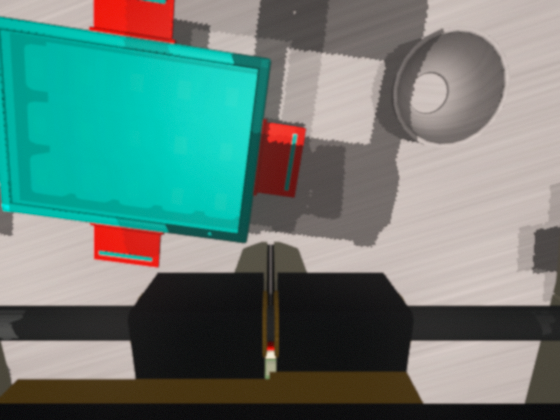

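All four clips look down. The -x press stopped about 5 mm sooner than the +x press, so I'll check it from above with the wrist camera.

```bash
python3 -m creep '[[[0,-4,0,0,1],[0,-8,0,0,1],[0,-12,0,0,1],[0,-16,0,0,1],[0,-16.5,0,0,1],[0,-16.5,0,0,1],[0,-16.5,0,0,1]]]';python3 -c "
from h import *
st()
from rig import get_image
import cv2
g=get_image('wrist');print('cam box',Ro.from_euler('z',.302).apply(-np.array(g['R']).T@np.array(g['t'])-[P[0],P[1],0]))
d['wrist']=g
print('expected edges px at y=0: x=-65 z84, -68 z50, -80 z54',proj('wrist',Ro.from_euler('z',-.302).apply([(-65,0,84),(-68,0,50),(-80,0,54),(-65,40,84)])+[P[0],P[1],0]).round(1))
cv2.imwrite('pics/w4.png',g['image'][:,:,::-1])"
```

```text
t: 14.67
tool_pos: [543.4, -197.4, 145.1]
tcp_rot: [-0.416, 0.571, 0.418, 0.57]
wrist_force: [0.1, -0.3, 0.6]
gripper_width: 0.003
t 14.67 box xyz [-1.540e+01 -1.000e-01  1.451e+02] F(box) [ 0.2 -0.2  0.6] toolz angle err -0.0066 w 0.0
cam box [-88.12121045  -0.50853147 310.57574457]
expected edges px at y=0: x=-65 z84, -68 z50, -80 z54 [[271.2 152.8]
 [271.  144.5]
 [270.9 128.8]
 [329.7 152.4]]
```

View pics/w4.png

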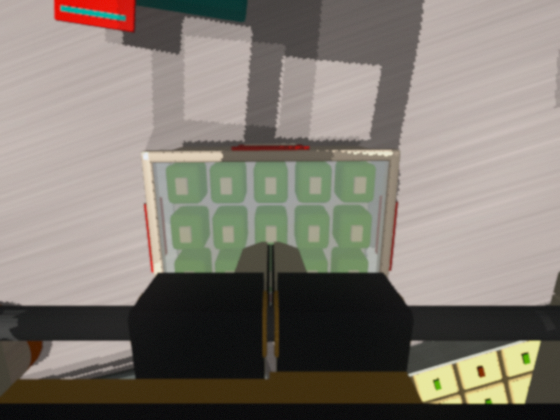

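The rim's -x edge is at row 151 and the clip's outer edge is at row 145. The model predicts 144.5 for a shut clip. The ±y clips are thin lines at columns 149 and 393. The arm is clear, so I'm handing in.

```bash
python3 -m creep '[[[-4,0,0,0,1],[-8,0,0,0,1],[-8,0,0,0,1],[-8,0,0,0,1]]]'; python3 -c "
from rig import job_done
print(job_done())"
```

```text
t: 15.05
tool_pos: [543.2, -197.5, 229.9]
tcp_rot: [-0.419, 0.57, 0.416, 0.572]
wrist_force: [-0.6, -0.3, -0.2]
gripper_width: 0.007
the job is handed in; nothing more can be done
None
```

All four clips on the green pistachio box are swung down and pressed flat. I handed the job in at about 15 s, with the arm raised clear of everything. I pushed each clip down with the closed fingers, then pressed it inward until it stopped firmly; the wrist force then read 23 to 38 N (limit 120 N). I made no contact with the tart box or the turquoise boxes.

- **Checks that agreed:** the last scene and side pictures show all four clips down. The wrist camera shows the -x clip's edge at row 145, where a shut clip should be at 144.5. It also shows both y-side clips as thin lines against the rim.
- **Check that disagreed:** the -x and +x presses stopped at 78 mm and 73 mm from my estimated box centre. I put this down to a 2–3 mm error in that estimate. The wrist view showed the -x clip shut. The +x clip I confirmed only from the scene and side pictures and the firm stop, not from above.

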